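# Tap the clamping wedge tight

## Task

Clamp the square steel tube that lies in the jig: take the hammer and knock the jig's sliding wedge in with separate taps on its butt end, at least three, until a last firm tap no longer moves it and the tube is held tight against the fence. Move the wedge with the hammer only, do not tip over the oil can or the grey spray can, and lay the hammer down flat on the tray, clear of the jig.

Things in the scene. Friction and masses are not known exactly. Their poses are not given: they have to be found in the camera images.
- jig: steel clamping jig fixed to the tray. Origin on the tray under its bed, z up; bed x -72..78, y -80..80 mm, top at z 46 mm. On it from -x (robot side) to +x: slanting cheek, wedge, square tube, fence with a heel at its -y end; all under 86 mm high. The fence is bolted in slots, set anew each time within +-2 mm and not reported: where the wedge comes tight must be felt
- wedge: bright steel wedge, 158 mm long, 10 mm thick at the tip, 38 mm at the butt, captive in the jig; slides along jig direction (0.174, -0.985, 0). Comes tight after 10 to 48 mm. Loose, it drags with 5 N and stays where left; once it bears on the tube, resistance rises over some mm and taps peaking at 25 N seat it. Origin: at its tip, 65 mm above the tray
- wedge_butt (a point): centre of the wedge's flat butt face, which looks along the jig's +y: 38 mm wide, 38 mm high (48 to 86 mm above the tray). It stands about 50 to 60 mm beyond the bed's +y edge at the start and always stays outside it
- work: square steel tube offcut 40 x 40 x 120 mm, about 0.24 kg, loose on the bed between wedge and fence. Origin: centre of its underside; its y runs along its length, nearly parallel to the jig's y
- hammer: ball-peen hammer, wooden handle, 322 x 108 x 32 mm, 0.8 kg, lying on its side on the tray, handle towards the robot. Origin: centre of its underside; y along the handle towards the head, x along the head towards its flat face, z up. Handle 16 mm wide, 27 mm high, its middle 2 mm to +x and 15 mm up; free to grasp from y -161 to 120 mm
- hammer_head (a point): centre of the hammer's head, 139 mm from the origin along the hammer's y, 16 mm up
- hammer_face (a point): centre of the head's flat striking face, about 30 mm across, 54 mm from the head's centre along the hammer's +x; the rounded peen is 54 mm to the other side
- oil_can: pump oil can with a thin spout, 214 mm tall, loose, at the back of the tray. Origin: centre of its underside
- can_grey: grey and white spray can, 67 mm wide, 217 mm tall, loose, at the back of the tray. Origin: centre of its underside

How it is judged:
By the outcome, as a careful person would: the job done as asked, in the order asked, and still so for the second after the job is handed in, with the robot touching nothing.
It also fails if it takes over 61 s, if anything falls off the work surface, if the arm or the gripper's body presses on something with over 40 N, if the wrist force passes 120 N, or if a joint passes its speed limit or range.

## Robot

A 6-joint arm with a two-finger parallel gripper is mounted at the origin on a cart in front of the work surface, level with it; the furniture and walls round the work are solid. World frame = base frame: x ahead of the robot, y to its left, z up, the work surface at z = 0. Lengths are in m, angles in rad, forces in N, time in s.
With the tool pointing down it reaches from about 0.375 to 0.9 m from the base axis. Payload 3.1 kg.
Tool frame: the origin (TCP) lies on the centre line of the jaws, within the pads' length; the fingertips stand 8 mm ahead of it and the grasp point (between the pads) lies 11 mm behind it (robot.tip_extent is the distance from the TCP to the fingertips, in m); y points along the fingers, z is the direction in which the jaws open and shut, and the axes are right-handed (so a half turn about y gives the same grasp; the last joint's range is limited). The gripper opens to 87 mm and grips with 3 to 60 N. Pads are 19 mm wide; open, the fingers measure 117 mm over their backs; the gripper's body (75 mm by 190 mm) begins 51 mm behind the grasp point.
Start: joints at [1.008, 0.527, 1.433, -0, 1.181, -0.178], TCP at [0.234, 0.58, 0.231] pointing down, gripper open.
Joint ranges: [-3.08, 3.08], [-0.75, 2.2], [0.22, 2.44], [-1.43, 4.57], [0, 2.65], [-2.85, 2.85]. Speed limits (rad/s): [2.79, 2.79, 3.14, 3.14, 3.14, 3.14].

## Interface

Orientations are given as a unit quaternion [x, y, z, w].
In Python, from rig import robot gives the robot as it stands.
- The arm moves only by the shell command python3 -m crank 'ROWS' [FORCE]. ROWS is JSON, a list that holds one entry, the list of rows, each a list of 7 numbers: the turn, a rotation vector about the tool's x, y, z in degrees, then the shift along the tool's x, y, z in m, then the opening in per cent of the stroke, from 0 (shut) to 100 (fully open). In form: [[[ax, ay, az, dx, dy, dz, gripper], ...]]. A call has exactly 5 rows; each row shifts and turns the commanded pose from where the row before left it, along the tool's axes as they then stand; what a row does not reach is not made up. A row lasts 1/8 s, in which the tool goes at most 62.5 mm and 10.7 degrees, less where a joint would pass 70% of its speed; a pose out of reach is approached as far as the arm can. A call with a gripper value outside its range is refused whole. The fingers move at their own pace and stop on an object; FORCE is the grip in N (left out, the last holds). Time passes only in rows, so rows that do not move let the fingers close, or fill a call up. It gives the time, the measured TCP pose, the force and the opening at its end, in the units of the state.
- robot.get_obs(): the state, without advancing time (a new reading comes with each control period).
- robot.camera(name): name is "scene" or "side" or "wrist"; returns a dict with "img" (384x512x3 uint8, red, green, blue), "K" (3x3 intrinsics, pixels), "dist_coeffs" ([k1, k2, p1, p2, k3] as OpenCV has them; the pictures are not rectified), "R" (3x3) and "t" (3): a world point X has camera coordinates R X + t; the wrist camera has in their place "T_tool_cam" (4x4, takes a point from camera to tool coordinates, whose origin is the TCP and whose axes are the tool frame's). Camera axes: x right, y down, z forward; pixel columns grow to the right and rows downward; lengths in m; the calibration is good to about 2 mm. A picture is of the moment at which its call begins: read the wrist's pose just before it. There is no depth.
- robot.hand_in(): hands the job in, once; it reports no verdict.
Trained networks look in a picture, given as the dict that the camera call returned (one of the last four; its "shot" number tells which), for a name from the list of things; names that differ only in an ending like _2 or _b are one class to them, and where a whole thing is asked for, a point or a joint stands for the part that bears it (a point fixed in the world has none). Each returns a list of dicts, best first, with "conf" (0 to 1); they miss things now and then, are a little off and sometimes report something else, mostly with a low value. They report only what shows in the picture. A call takes as long as a camera call.
- robot.spot_in(picture, thing): "at" ([row, column] in pixels, amid what is visible of it).
The state is a dict: "time": time; "q": joint angles; "joint_velocities": joint speeds; "joint_torque": joint torques, N m; "position": TCP position; "tool_rot": TCP orientation; "ft_force": force on the tool from outside, world axes, zero at the start; "moment": the same for the moment, N m; "grip_width": finger opening in m.
Only numpy, scipy, OpenCV 4.12 (cv2) and the standard library are available. Lean on these libraries where they do the work, as an engineer would, in place of code of your own. Each camera call takes 0.05 s, during which the arm holds its last target.

## Working session

There is one attempt and no reset: what is moved stays moved. The work goes in short steps, Python scripts to look and compute and a shell command to move; the robot and the scene stay as the last step left them, time stands still between calls to the robot, and variables do not carry over. Pictures are saved under pics/ and viewed, and the job is handed in when it is done.

```bash
ls; mkdir -p pics; python3 - <<'E'
from rig import robot
import cv2
o=robot.get_obs()
for k,v in o.items(): print(k,v)
for n in ["scene","side","wrist"]:
    p=robot.camera(n); cv2.imwrite(f"pics/a_{n}.png",p["img"][:,:,::-1])
    print(n,p["K"],p["dist_coeffs"],p.get("R"),p.get("t"),p.get("T_tool_cam"))
    for th in ["jig","wedge","wedge_butt","work","hammer","hammer_head","hammer_face","oil_can","can_grey"]:
        try: print(th,[(d["at"],round(d["conf"],2)) for d in robot.spot_in(p,th)[:2]])
        except Exception as e: print(th,e)
print(robot.get_obs()["time"])
E
```

```text
pics
time 0.0
q [ 1.00853476e+00  5.28478526e-01  1.43389881e+00 -1.39411187e-05
  1.18137720e+00 -1.78485376e-01]
joint_velocities [-0.00020209 -0.0010097  -0.00068652  0.0014703  -0.00098669 -0.00093054]
joint_torque [ 3.97762669e-04 -4.40035415e+01 -1.76593602e+01  6.34257286e-02
  5.80510427e-02 -1.64166040e-04]
position [0.23359835 0.57893805 0.22956513]
tool_rot [ 0.69484259 -0.13512472  0.13457989 -0.69341426]
ft_force [0.40328547 0.8488858  0.05026118]
moment [ 0.03141085 -0.01541451  0.059502  ]
grip_width 0.08724389678948852
scene [[360.48107242   0.         255.6555752 ]
 [  0.         360.48107242 184.24614689]
 [  0.           0.           1.        ]] [-0.0266248  0.         0.         0.         0.       ] [[ 0.44737239 -0.89416811  0.01792599]
 [-0.49645958 -0.26496195 -0.82663357]
 [ 0.74389908  0.3609135  -0.56245498]] [-0.2555838   0.36032575  0.43108935] None
jig [([213.7, 284.2], 0.68)]
wedge [([185.1, 255.5], 0.73)]
wedge_butt [([189.2, 250.9], 0.6), ([200.2, 181.0], 0.42)]
work [([192.2, 303.9], 0.81)]
hammer [([201.4, 182.7], 0.7)]
hammer_head [([199.5, 183.9]
[... 645 characters left out ...]
8)]
hammer_head [([193.0, 218.6], 0.78)]
hammer_face []
oil_can [([203.5, 289.9], 0.82)]
can_grey [([203.2, 247.9], 0.7)]
wrist [[315.84012718   0.         257.62288423]
 [  0.         315.84012718 189.94022911]
 [  0.           0.           1.        ]] [-0.04094237  0.          0.          0.          0.        ] None None [[-7.84834935e-04  9.65801792e-01  2.59280315e-01 -7.06476019e-02]
 [-2.50636772e-04 -2.59280577e-01  9.65802008e-01 -1.54378174e-01]
 [ 9.99999661e-01  6.93009976e-04  4.45557898e-04  1.47983211e-04]
 [ 0.00000000e+00  0.00000000e+00  0.00000000e+00  1.00000000e+00]]
jig []
wedge []
wedge_butt []
work []
hammer []
hammer_head []
hammer_face []
oil_can []
can_grey []
1.5
```

View pics/a_scene.png

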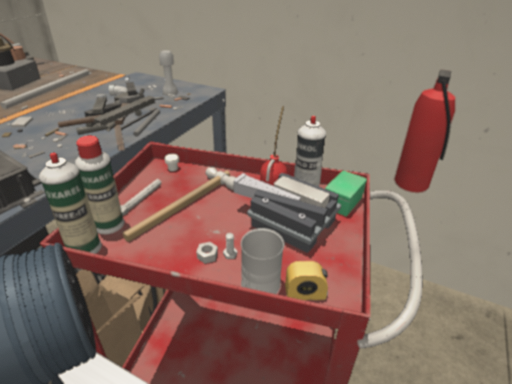

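View pics/a_side.png

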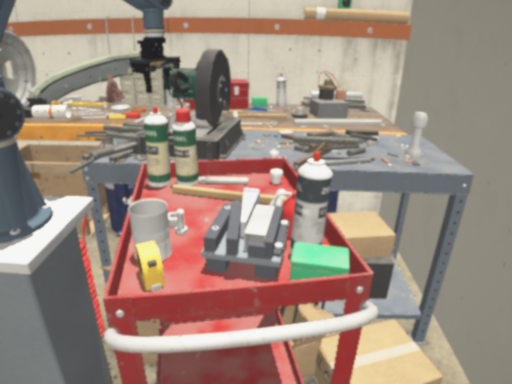

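View pics/a_wrist.png

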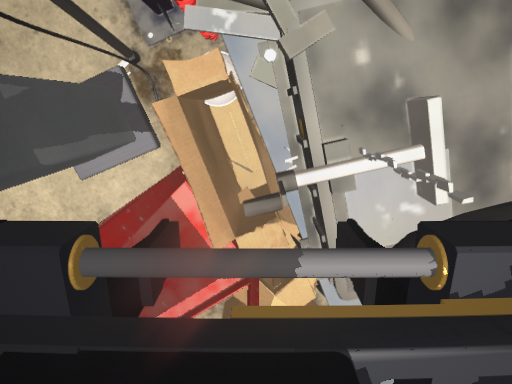

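```bash
python3 - <<'E'
import cv2
a=cv2.imread("pics/a_scene.png")[130:280,120:370]; cv2.imwrite("pics/b1.png",cv2.resize(a,None,fx=3.2,fy=3.2,interpolation=cv2.INTER_CUBIC))
a=cv2.imread("pics/a_side.png")[140:310,170:330]; cv2.imwrite("pics/b2.png",cv2.resize(a,None,fx=3.5,fy=3.5,interpolation=cv2.INTER_CUBIC))
E
```

```text
(no output)
```

View pics/b1.png

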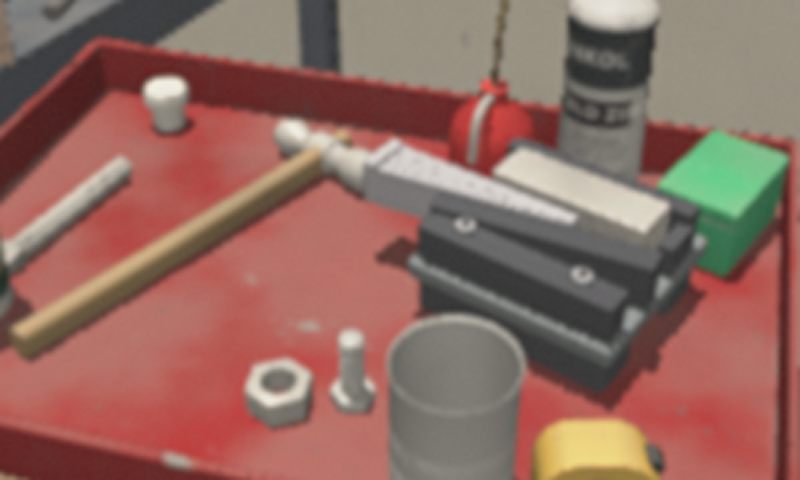

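View pics/b2.png

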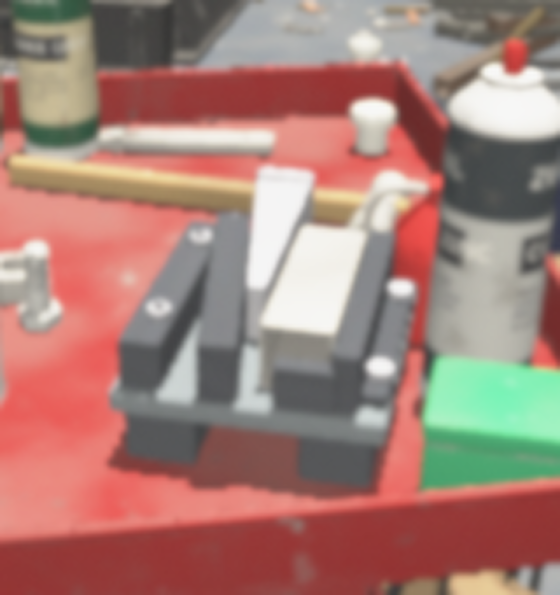

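```bash
cat > h.py <<'E'
from rig import robot
import numpy as np, cv2
from scipy.spatial.transform import Rotation as Ro
def cam(p,obs=None):
    K=np.array(p["K"]);d=np.array(p["dist_coeffs"])
    if p.get("R") is not None: return K,d,np.array(p["R"]),np.array(p["t"])
    T=np.array(p["T_tool_cam"]);W=np.eye(4);W[:3,:3]=Ro.from_quat(obs["tool_rot"]).as_matrix();W[:3,3]=obs["position"]
    C=np.linalg.inv(W@T);return K,d,C[:3,:3],C[:3,3]
def ray(c,uv):
    K,d,R,t=c;n=cv2.undistortPoints(np.array([[uv]],float),K,d)[0,0]
    return -R.T@t, R.T@np.array([n[0],n[1],1])
def plane(c,uv,z):
    o,v=ray(c,uv);return o+v*(z-o[2])/v[2]
def proj(c,X):
    K,d,R,t=c;return cv2.projectPoints(np.array(X,float).reshape(-1,3),cv2.Rodrigues(R)[0],t,K,d)[0][:,0]
E
python3 - <<'E'
from h import *
ps=robot.camera("scene");pd=robot.camera("side")
s=cam(ps);d=cam(pd)
import pickle;pickle.dump((s,d),open("c.pkl","wb"))
S=lambda u,v:(120+u/3.2,130+v/3.2)
D=lambda u,v:(170+u/3.5,140+v/3.5)
np.set_printoptions(precision=3,suppress=True)
print("handle end S",plane(s,S(25,340),.015),"head",plane(s,S(318,152),.016))
print("peen?",plane(s,S(290,135),.016))
print("handle end D",plane(d,D(12,170),.015),"head side",plane(d,D(350,205),.015))
print("butt top S",plane(s,S(385,145),.086),plane(s,S(365,165),.086))
print("butt top D",plane(d,D(262,170),.086),plane(d,D(312,172),.086))
print("bed corners D (z46) -x-y,+x-y",plane(d,D(113,390),.046),plane(d,D(385,430),.046))
print("bed corners S  -x-y,-x+y",plane(s,S(610,375),.046),plane(s,S(412,260),.046))
print("bed S +x-y",plane(s,S(705,242),.046))
print("can D",plane(d,D(475,360),0),"oil S",plane(s,S(490,165),0.03))
print("grn",plane(d,D(425,430),.05), plane(d,D(430,355),.05))
E
```

```text
handle end S [0.367 0.205 0.015] head [0.655 0.151 0.016]
peen? [0.666 0.186 0.016]
handle end D [0.37  0.197 0.015] head side [0.638 0.152 0.015]
butt top S [0.596 0.054 0.086] [0.566 0.054 0.086]
butt top D [0.577 0.05  0.086] [0.61  0.049 0.086]
bed corners D (z46) -x-y,+x-y [ 0.51  -0.157  0.046] [ 0.653 -0.184  0.046]
bed corners S  -x-y,-x+y [ 0.486 -0.163  0.046] [ 0.53  -0.003  0.046]
bed S +x-y [ 0.646 -0.178  0.046]
can D [ 0.716 -0.039  0.   ] oil S [0.686 0.008 0.03 ]
grn [ 0.673 -0.189  0.05 ] [ 0.68  -0.117  0.05 ]
```

```bash
cat > m.py <<'E'
from h import *
import sys
# usage: m.py x y z yawdeg : tool y down, tool z = jaw axis at world yaw given
def need(x,y,z,yaw,obs=None,flipx=True):
    o=obs or robot.get_obs();R=Ro.from_quat(o["tool_rot"]).as_matrix()
    a=np.radians(yaw);zt=np.array([np.cos(a),np.sin(a),0]);yt=np.array([0,0,-1.]);xt=np.cross(yt,zt)
    G=np.stack([xt,yt,zt],1)
    rv=np.degrees(Ro.from_matrix(R.T@G).as_rotvec())
    d=np.array([x,y,z])-o["position"]
    print("t",round(o["time"],2),"pos",o["position"].round(4) if hasattr(o["position"],"round") else o["position"],"F",np.round(o["ft_force"],1),"w",round(o["grip_width"],4))
    print("R now cols x,y,z:",R.round(3).T.tolist())
    print("rotvec tool",rv.round(2),"shift in current tool",(R.T@d).round(4),"shift in goal tool",(G.T@d).round(4))
if __name__=="__main__": need(*map(float,sys.argv[1:5]))
E
python3 m.py 0.53 0.14 0.33 80
python3 - <<'E'
from h import *
import pickle;s,d=pickle.load(open("c.pkl","rb"))
for uv in [(80,245),(105,228)]: print(plane(s,uv,0))
for uv in [(160,182),(187,172)]: print(plane(d,uv,0))
print(plane(s,(60,160),.2),plane(s,(90,140),.2))
print(proj(s,[0.68,0,.214]))
E
```

```text
t 1.6 pos [0.234  0.5795 0.2305] F [-0.1 -0.5 -0.4] w 0.0868
R now cols x,y,z: [[0.927, -0.374, -0.0], [-0.0, 0.0, -1.0], [0.374, 0.927, 0.0]]
rotvec tool [ -0.   -11.99  -0.  ] shift in current tool [ 0.4391 -0.0995 -0.2967] shift in goal tool [ 0.3678 -0.0995 -0.3815]
[0.30951988 0.28935553 0.        ]
[0.37495119 0.28336391 0.        ]
[3.08939823e-01 2.76029638e-01 5.55111512e-17]
[0.37298354 0.36505746 0.        ]
[0.32850983 0.29141621 0.2       ] [0.41290404 0.30530638 0.2       ]
[[278.79222887 116.26074795]]
```

```bash
python3 -m crank '[[[0,-6,0,0,-0.05,0,100],[0,-6,0,0,-0.05,0,100],[0,0,0,0.038,0,-0.045,100],[0,0,0,0.038,0,-0.045,100],[0,0,0,0.038,0,-0.045,100]]]' && python3 -m crank '[[[0,0,0,0.04,0,-0.047,100],[0,0,0,0.04,0,-0.047,100],[0,0,0,0.04,0,-0.047,100],[0,0,0,0.04,0,-0.047,100],[0,0,0,0.04,0,-0.047,100]]]'; python3 -m crank '[[[0,0,0,0.01,0,-0.02,100],[0,0,0,0,0,0,100],[0,0,0,0,0,0,100],[0,0,0,0,0,0,100],[0,0,0,0,0,0,100]]]'
python3 - <<'E'
from h import *
import pickle
np.set_printoptions(precision=3,suppress=True)
o=robot.get_obs();p=robot.camera("wrist");c=cam(p,o);pickle.dump(c,open("w1.pkl","wb"))
cv2.imwrite("pics/w1.png",p["img"][:,:,::-1])
print(o["position"],o["time"])
for th,z in [("hammer",.015),("hammer_head",.016),("hammer_face",.016),("wedge_butt",.067),("wedge",.086),("work",.086)]:
    for d in robot.spot_in(p,th)[:2]: print(th,d["at"],round(d["conf"],2),plane(c,d["at"][::-1],z))
E
```

```text
time: 2.22
position: [0.3235, 0.4254, 0.3308]
tool_rot: [-0.704, 0.061, -0.062, 0.705]
ft_force: [0.6, -0.1, -0.1]
grip_width: 0.0869
time: 2.85
position: [0.4799, 0.1589, 0.3309]
tool_rot: [-0.704, 0.061, -0.062, 0.705]
ft_force: [0.3, 1.0, 0.5]
grip_width: 0.0868
time: 3.48
position: [0.485, 0.1402, 0.3306]
tool_rot: [-0.704, 0.061, -0.061, 0.705]
ft_force: [-0.3, 0.5, -0.3]
grip_width: 0.0869
[0.485 0.14  0.331] 3.475
hammer [152.2, 283.5] 0.72 [0.489 0.179 0.015]
hammer_head [151.4, 284.2] 0.68 [0.488 0.18  0.016]
hammer_face [149.8, 286.6] 0.98 [0.486 0.184 0.016]
wedge_butt [237.8, 196.5] 0.67 [0.581 0.035 0.067]
wedge [240.2, 197.5] 0.63 [0.577 0.041 0.086]
```

View pics/w1.png

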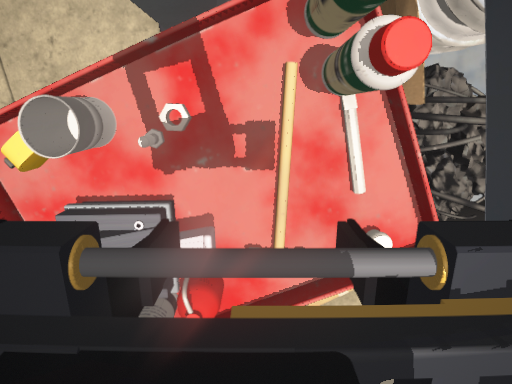

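```bash
python3 -m crank '[[[0,0,0,-0.05,0,-0.015,100],[0,0,0,-0.05,0,-0.015,100],[0,0,0,0,0,0,100],[0,0,0,0,0,0,100],[0,0,0,0,0,0,100]]]'
python3 - <<'E'
from h import *
import pickle
np.set_printoptions(precision=4,suppress=True)
o=robot.get_obs();p=robot.camera("wrist");c=cam(p,o);pickle.dump(c,open("w2.pkl","wb"))
cv2.imwrite("pics/w2.png",p["img"][:,:,::-1])
a=p["img"][60:240,140:360,::-1];cv2.imwrite("pics/w2z.png",cv2.resize(a,None,fx=3.2,fy=3.2,interpolation=cv2.INTER_CUBIC))
print(o["position"],o["time"])
for th,z in [("hammer_head",.016),("hammer_face",.016),("wedge_butt",.067)]:
    for d in robot.spot_in(p,th)[:2]: print(th,d["at"],round(d["conf"],2),plane(c,d["at"][::-1],z))
E
```

```text
time: 4.45
position: [0.3834, 0.127, 0.3309]
tool_rot: [-0.704, 0.061, -0.062, 0.704]
ft_force: [0.6, 0.6, -0.4]
grip_width: 0.0872
[0.3834 0.127  0.3309] 4.45
hammer_head [213.4, 303.4] 0.63 [0.4886 0.182  0.016 ]
hammer_face [211.8, 306.1] 0.65 [0.4867 0.1866 0.016 ]
wedge_butt [306.9, 201.9] 0.77 [0.5934 0.0036 0.067 ]
```

View pics/w2z.png

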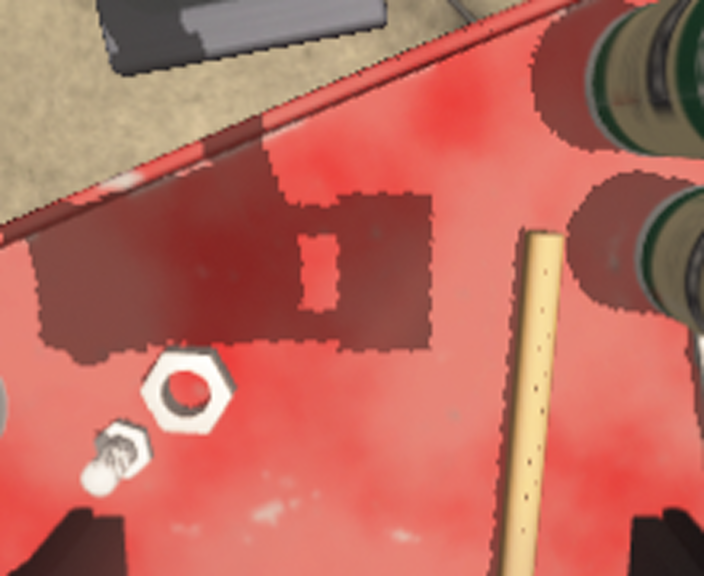

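View pics/w2.png

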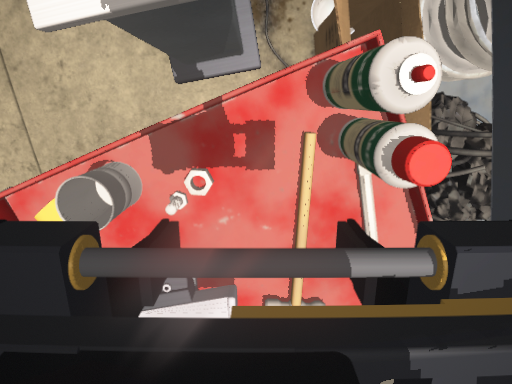

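```bash
python3 -m crank '[[[0,0,0,0.05,0,0.012,100],[0,0,0,0.05,0,0.012,100],[0,0,0,0.05,0,0.012,100],[0,0,0,0.05,0,0.012,100],[0,0,0,0,0,0,100]]]'
python3 -m crank '[[[0,0,0,0.005,0,0,100],[0,0,0,0,0,0,100],[0,0,0,0,0,0,100],[0,0,0,0,0,0,100],[0,0,0,0,0,0,100]]]'
python3 - <<'E'
from h import *
import pickle
np.set_printoptions(precision=4,suppress=True)
o=robot.get_obs();p=robot.camera("wrist");c=cam(p,o);pickle.dump(c,open("w3.pkl","wb"))
cv2.imwrite("pics/w3.png",p["img"][:,:,::-1])
a=p["img"][60:240,140:360,::-1];cv2.imwrite("pics/w3z.png",cv2.resize(a,None,fx=3.2,fy=3.2,interpolation=cv2.INTER_CUBIC))
print(o["position"],o["time"])
for th,z in [("hammer_head",.016),("hammer_face",.016),("wedge_butt",.067)]:
    for d in robot.spot_in(p,th)[:2]: print(th,d["at"],round(d["conf"],2),plane(c,d["at"][::-1],z))
w2=pickle.load(open("w2.pkl","rb"))
print("handle",plane(w2,(310.3,133.4),.0285),plane(w2,(301.6,239.7),.0285))
E
```

```text
time: 5.28
position: [0.5906, 0.1393, 0.3289]
tool_rot: [0.704, -0.062, 0.062, -0.704]
ft_force: [-0.4, -0.4, -0.1]
grip_width: 0.0871
time: 5.9
position: [0.5917, 0.1388, 0.3309]
tool_rot: [-0.704, 0.061, -0.062, 0.704]
ft_force: [-0.3, -0.5, 0.1]
grip_width: 0.0871
[0.5917 0.1388 0.3309] 5.9
hammer_head [142.7, 271.6] 0.66 [0.5787 0.1624 0.016 ]
hammer_face [141.1, 274.9] 0.84 [0.5772 0.1676 0.016 ]
wedge_butt [179.0, 157.7] 0.9 [0.5941 0.0003 0.067 ]
handle [0.3656 0.2071 0.0285] [0.5267 0.1722 0.0285]
```

View pics/w3z.png

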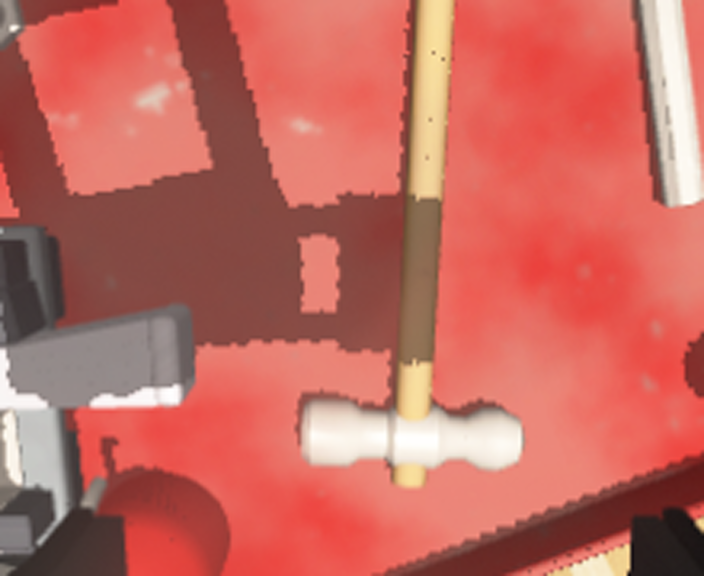

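View pics/w3.png

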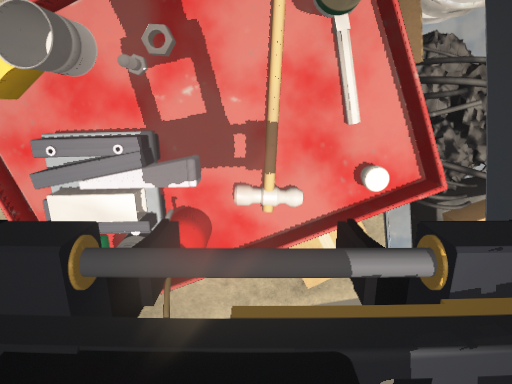

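```bash
python3 - <<'E'
import cv2
a=cv2.imread("pics/w3.png")[125:215,20:220];cv2.imwrite("pics/w3y.png",cv2.resize(a,None,fx=4,fy=4,interpolation=cv2.INTER_CUBIC))
from h import *
import pickle
np.set_printoptions(precision=4,suppress=True)
c=pickle.load(open("w3.pkl","rb"))
P=lambda u,v:(140+u/3.2,60+v/3.2)
for n,uv,z in [("h1",(430,100),.0285),("h2",(413,380),.0285),("face",(303,433),.018),("peen",(519,437),.018),("headc",(413,435),.03),("tipH",(409,485),.028),
  ("bt1",(157,318),.086),("bt2",(153,385),.086),("bb1",(188,308),.086),("bb2",(184,400),.086),("bb1l",(188,308),.048),("bb2l",(184,400),.048)]:
    print(n,plane(c,P(*uv),z))
print("cam",ray(c,(0,0))[0])
E
```

```text
h1 [0.5075 0.1775 0.0285]
h2 [0.6291 0.1498 0.0285]
face [0.6482 0.0934 0.018 ]
peen [0.6682 0.1955 0.018 ]
headc [0.6549 0.1455 0.03  ]
tipH [0.6796 0.1395 0.028 ]
bt1 [0.5729 0.0534 0.086 ]
bt2 [0.5994 0.0455 0.086 ]
bb1 [0.5711 0.0665 0.086 ]
bb2 [0.6077 0.0566 0.086 ]
bb1l [0.5758 0.0585 0.048 ]
bb2l [0.6159 0.0476 0.048 ]
cam [0.5221 0.1512 0.4853]
```

View pics/w3y.png

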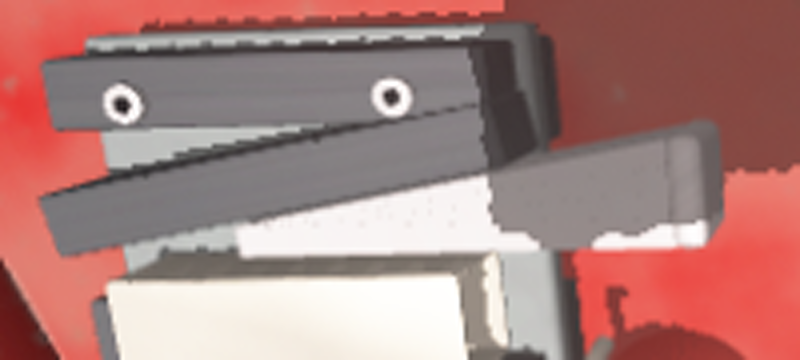

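```bash
python3 - <<'E'
from h import *
import pickle
np.set_printoptions(precision=4,suppress=True)
c=pickle.load(open("w3.pkl","rb"))
P=lambda u,v:(20+u/4,125+v/4)
for n,a,b,z in [("cheek",(45,64),(470,46),.08),("tube top",(108,282),(458,275),.086),("wedge +x side",(240,256),(700,246),.086),("bed -x",(88,40),(482,27),.046),("wedge butt top",(690,130),(688,240),.086),("slant edge",(42,198),(480,104),.084),("butt bot",(717,125),(712,245),.048)]:
    A=plane(c,P(*a),z);B=plane(c,P(*b),z);d=B-A;print(n,A,B,"dir deg",np.degrees(np.arctan2(d[1],d[0])),np.linalg.norm(d))
a=np.array([.5075,.1775]);b=np.array([.6291,.1498]);d=b-a;print(np.degrees(np.arctan2(d[1],d[0])))
a=np.array([.3656,.2071]);d=b-a;print(np.degrees(np.arctan2(d[1],d[0])))
E
python3 m.py 0.622 0.152 0.15 77.5
```

```text
cheek [ 0.5134 -0.1469  0.08  ] [ 0.5332 -0.0067  0.08  ] dir deg 81.96301271660538 0.14159835492042377
tube top [ 0.5867 -0.1467  0.086 ] [ 0.6049 -0.0284  0.086 ] dir deg 81.25384235290282 0.11965309192740757
wedge +x side [ 0.5859 -0.0989  0.086 ] [0.6091 0.0529 0.086 ] dir deg 81.31068857009164 0.15358725412020877
bed -x [ 0.5075 -0.1535  0.046 ] [ 0.5285 -0.0141  0.046 ] dir deg 81.42246701383549 0.14097367959370674
wedge butt top [0.5713 0.0583 0.086 ] [0.6065 0.0495 0.086 ] dir deg -13.988216945326425 0.036290417390360256
slant edge [ 0.5554 -0.1606  0.084 ] [ 0.5515 -0.0068  0.084 ] dir deg 91.4671550490592 0.15382264692237405
butt bot [0.5759 0.0591 0.048 ] [0.6178 0.0479 0.048 ] dir deg -15.00842339083982 0.043406422367028026
-12.832774465151248
-12.268384616780839
t 6.1 pos [0.5919 0.1388 0.3306] F [-0.6 -0.7  0.8] w 0.0875
R now cols x,y,z: [[0.985, -0.173, 0.0], [0.0, -0.0, -1.0], [0.173, 0.985, -0.0]]
rotvec tool [0.   2.51 0.01] shift in current tool [0.0273 0.1806 0.0183] shift in goal tool [0.0265 0.1806 0.0194]
```

```bash
python3 - <<'E'
from h import *
import pickle
np.set_printoptions(precision=4,suppress=True)
c=pickle.load(open("w3.pkl","rb"));s,d=pickle.load(open("c.pkl","rb"))
print("tip z .214 scene",plane(s,(282,107),.214),"mid",plane(s,(277,140),.13))
for z in (.06,.1,.15,.2): print(z,plane(c,(172,200),z)[:2],plane(c,(166,300),z)[:2])
print("body wrist", plane(c,(140+165/3.2,60+530/3.2),.04))
E
```

```text
tip z .214 scene [0.7341 0.0152 0.214 ] mid [0.7226 0.0185 0.13  ]
0.06 [0.6284 0.0101] [ 0.7845 -0.0391]
0.1 [0.6184 0.0233] [ 0.7598 -0.0212]
0.15 [0.6059 0.0399] [0.729  0.0011]
0.2 [0.5934 0.0565] [0.6981 0.0235]
body wrist [0.6778 0.0228 0.04  ]
```

```bash
python3 -m crank '[[[0,2.4,0,0.029,0.04,0.022,100],[0,0,0,0,0.06,0,100],[0,0,0,0,0.06,0,100],[0,0,0,0,0.04,0,100],[0,0,0,0,0,0,100]]]'; python3 m.py 0.627 0.153 0.013 77.6
```

```text
time: 6.72
position: [0.6216, 0.1551, 0.1269]
tool_rot: [0.704, -0.079, 0.073, -0.702]
ft_force: [0.4, -1.0, 0.3]
grip_width: 0.0871
t 6.72 pos [0.6216 0.1551 0.1269] F [ 0.4 -1.   0.3] w 0.0871
R now cols x,y,z: [[0.977, -0.215, -0.008], [-0.009, -0.001, -1.0], [0.215, 0.977, -0.002]]
rotvec tool [ 0.14  0.01 -0.47] shift in current tool [ 0.0067  0.1139 -0.0006] shift in goal tool [ 0.0058  0.1139 -0.0009]
```

```bash
python3 -m crank '[[[0,0,0,0.003,0.04,0,100],[0,0,0,0,0.045,0,100],[0,0,0,0,0,0,100],[0,0,0,0,0,0,100],[0,0,0,0,0,0,100]]]'; python3 m.py 0.627 0.153 0.013 77.6
python3 - <<'E'
from h import *
import pickle
for n in ("wrist","side"):
    p=robot.camera(n);cv2.imwrite(f"pics/g_{n}.png",p["img"][:,:,::-1])
    if n=="side":
        a=p["img"][120:290,150:350,::-1];cv2.imwrite("pics/g_sidez.png",cv2.resize(a,None,fx=3.5,fy=3.5,interpolation=cv2.INTER_CUBIC))
E
```

```text
time: 7.35
position: [0.6294, 0.155, 0.0486]
tool_rot: [-0.703, 0.074, -0.078, 0.703]
ft_force: [0.9, -0.4, 0.1]
grip_width: 0.087
t 7.35 pos [0.6294 0.155  0.0486] F [ 0.9 -0.4  0.1] w 0.087
R now cols x,y,z: [[0.977, -0.215, 0.005], [0.005, 0.0, -1.0], [0.215, 0.977, 0.002]]
rotvec tool [-0.09  0.01  0.29] shift in current tool [-0.0021  0.0355 -0.0025] shift in goal tool [-0.0019  0.0356 -0.0024]
```

View pics/g_wrist.png

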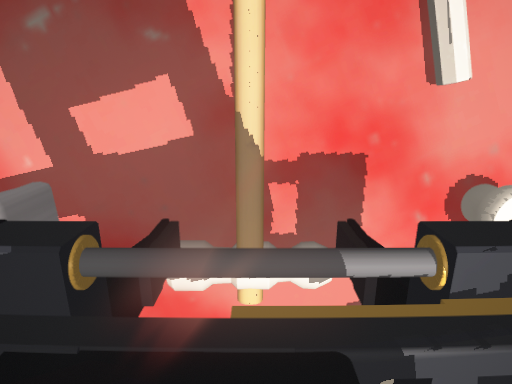

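View pics/g_sidez.png

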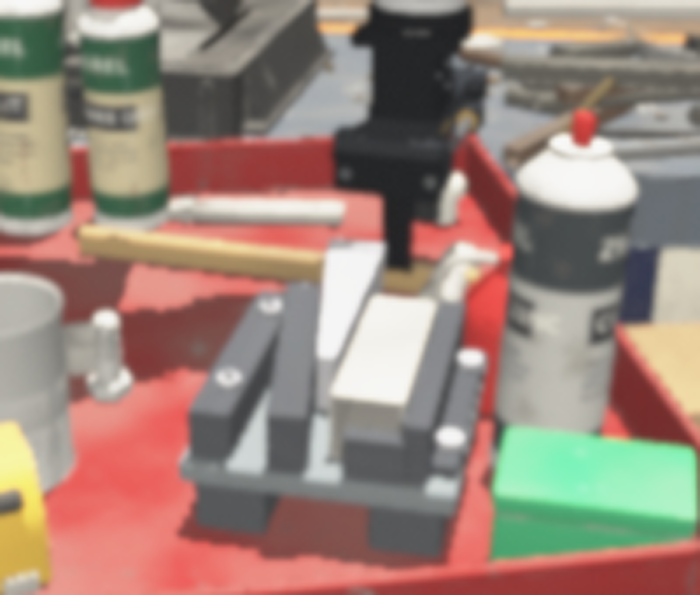

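```bash
python3 -m crank '[[[0,0,0,-0.003,0.02,-0.001,100],[0,0,0,0,0.016,0,100],[0,0,0,0,0,0,100],[0,0,0,0,0,0,100],[0,0,0,0,0,0,100]]]'; python3 m.py 0.626 0.153 0.013 77.6
```

```text
time: 8.07
position: [0.6242, 0.1544, 0.0097]
tool_rot: [-0.703, 0.076, -0.076, 0.703]
ft_force: [-0.6, 0.3, -0.3]
grip_width: 0.0871
t 8.07 pos [0.6242 0.1544 0.0097] F [-0.6  0.3 -0.3] w 0.0871
R now cols x,y,z: [[0.977, -0.215, 0.0], [0.0, -0.0, -1.0], [0.215, 0.977, 0.0]]
rotvec tool [-0.    0.01  0.01] shift in current tool [ 0.002  -0.0033 -0.001 ] shift in goal tool [ 0.002  -0.0033 -0.001 ]
```

```bash
python3 -m crank '[[[0,0,0,0.001,-0.003,0,60],[0,0,0,0,0,0,0],[0,0,0,0,0,0,0],[0,0,0,0,0,0,0],[0,0,0,0,0,0,0]]]' 60;  python3 m.py 0.626 0.153 0.013 77.6
```

```text
time: 8.7
position: [0.625, 0.1542, 0.0125]
tool_rot: [0.703, -0.076, 0.076, -0.703]
ft_force: [-0.4, -0.1, -0.2]
grip_width: 0.045
t 8.7 pos [0.625  0.1542 0.0125] F [-0.4 -0.1 -0.2] w 0.045
R now cols x,y,z: [[0.977, -0.214, -0.0], [-0.0, -0.0, -1.0], [0.214, 0.977, -0.0]]
rotvec tool [ 0.    0.01 -0.01] shift in current tool [ 0.0012 -0.0005 -0.001 ] shift in goal tool [ 0.0012 -0.0005 -0.001 ]
```

```bash
python3 -m crank '[[[0,0,0,0,0,0,0],[0,0,0,0,0,0,0],[0,0,0,0,0,0,0],[0,0,0,0,0,0,0],[0,0,0,0,0,0,0]]]' 60;  python3 m.py 0.626 0.153 0.013 77.6
```

```text
time: 9.32
position: [0.625, 0.1535, 0.0125]
tool_rot: [0.703, -0.076, 0.076, -0.703]
ft_force: [0.0, -4.3, -0.4]
grip_width: 0.0163
t 9.32 pos [0.625  0.1535 0.0125] F [ 0.  -4.3 -0.4] w 0.0163
R now cols x,y,z: [[0.977, -0.214, -0.0], [-0.0, -0.001, -1.0], [0.214, 0.977, -0.001]]
rotvec tool [ 0.06  0.04 -0.01] shift in current tool [ 0.0011 -0.0005 -0.0003] shift in goal tool [ 0.0011 -0.0005 -0.0003]
```

```bash
python3 - <<'E'
from h import *
import pickle
np.set_printoptions(precision=4,suppress=True)
c=pickle.load(open("w2.pkl","rb"));s,d=pickle.load(open("c.pkl","rb"))
for z in (.0,.03,.05): print(z,plane(c,(192,112),z),plane(c,(380,35),z),plane(c,(90,152),z))
print("scene far rim",[plane(s,(70,236),z) for z in(0,.03,.05)],[plane(s,(200,270),z) for z in(0,.03,.05)])
print("side near-left", [plane(d,(150,160),z) for z in(0,.03,.05)])
E
python3 m.py 0.566 0.1401 0.0645 81.4
```

```text
0.0 [0.3067 0.0411 0.    ] [0.2475 0.3285 0.    ] [ 0.3372 -0.1299  0.    ]
0.03 [0.3071 0.0472 0.03  ] [0.2516 0.3168 0.03  ] [ 0.3357 -0.1132  0.03  ]
0.05 [0.3074 0.0512 0.05  ] [0.2544 0.309  0.05  ] [ 0.3348 -0.1021  0.05  ]
scene far rim [array([0.3192, 0.3314, 0.    ]), array([0.3001, 0.2972, 0.03  ]), array([0.2874, 0.2745, 0.05  ])] [array([0.3702, 0.0231, 0.    ]), array([0.3483, 0.0059, 0.03  ]), array([ 0.3337, -0.0055,  0.05  ])]
side near-left [array([0.2203, 0.4706, 0.    ]), array([0.2483, 0.3861, 0.03  ]), array([0.267 , 0.3297, 0.05  ])]
t 9.32 pos [0.625  0.1535 0.0125] F [ 0.  -4.3 -0.4] w 0.0163
R now cols x,y,z: [[0.977, -0.214, -0.0], [-0.0, -0.001, -1.0], [0.214, 0.977, -0.001]]
rotvec tool [ 0.06 -3.76 -0.02] shift in current tool [-0.0547 -0.0519 -0.0258] shift in goal tool [-0.0563 -0.052  -0.0221]
```

```bash
python3 -m crank '[[[0,0,0,0,-0.02,0,0],[0,0,0,0,-0.032,0,0],[0,0,0,0,0,0,0],[0,0,0,0,0,0,0],[0,0,0,0,0,0,0]]]' 60;  python3 m.py 0.566 0.1401 0.0645 81.4
python3 - <<'E'
from h import *
p=robot.camera("side");a=p["img"][120:290,150:350,::-1];cv2.imwrite("pics/l_side.png",cv2.resize(a,None,fx=3.5,fy=3.5,interpolation=cv2.INTER_CUBIC))
E
```

```text
time: 9.95
position: [0.6237, 0.1543, 0.063]
tool_rot: [0.703, -0.077, 0.075, -0.703]
ft_force: [-1.4, -0.9, -8.1]
grip_width: 0.016
t 9.95 pos [0.6237 0.1543 0.063 ] F [-1.4 -0.9 -8.1] w 0.016
R now cols x,y,z: [[0.977, -0.215, -0.003], [-0.003, 0.0, -1.0], [0.215, 0.977, -0.001]]
rotvec tool [ 0.03 -3.79 -0.18] shift in current tool [-0.0533 -0.0013 -0.0263] shift in goal tool [-0.0549 -0.0015 -0.0227]
```

View pics/l_side.png

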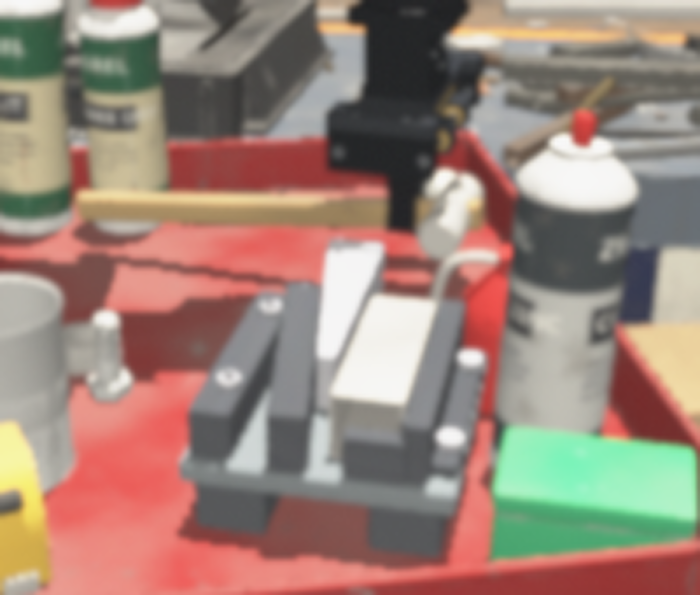

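```bash
python3 -m crank '[[[0,-3.8,0,-0.026,-0.001,-0.01,0],[0,0,0,-0.026,0,-0.012,0],[0,0,0,0,0,0,0],[0,0,0,0,0,0,0],[0,0,0,0,0,0,0]]]' 60;  python3 m.py 0.569 0.1101 0.064 81.4
python3 - <<'E'
from h import *
import pickle
o=robot.get_obs()
for n in ("scene","wrist"):
    p=robot.camera(n)
    if n=="wrist":
        cv2.imwrite("pics/s_wrist.png",p["img"][:,:,::-1]); pickle.dump(cam(p,o),open("w4.pkl","wb"))
    else:
        a=p["img"][110:280,120:370,::-1];cv2.imwrite("pics/s_scene.png",cv2.resize(a,None,fx=3.2,fy=3.2,interpolation=cv2.INTER_CUBIC))
E
```

```text
time: 10.62
position: [0.5715, 0.1421, 0.0656]
tool_rot: [-0.705, 0.052, -0.054, 0.705]
ft_force: [0.3, 0.6, -8.8]
grip_width: 0.016
t 10.62 pos [0.5715 0.1421 0.0656] F [ 0.3  0.6 -8.8] w 0.016
R now cols x,y,z: [[0.989, -0.15, 0.002], [0.002, 0.0, -1.0], [0.15, 0.989, 0.0]]
rotvec tool [-0.03  0.    0.11] shift in current tool [ 0.0023  0.0016 -0.032 ] shift in goal tool [ 0.0023  0.0016 -0.032 ]
```

View pics/s_scene.png

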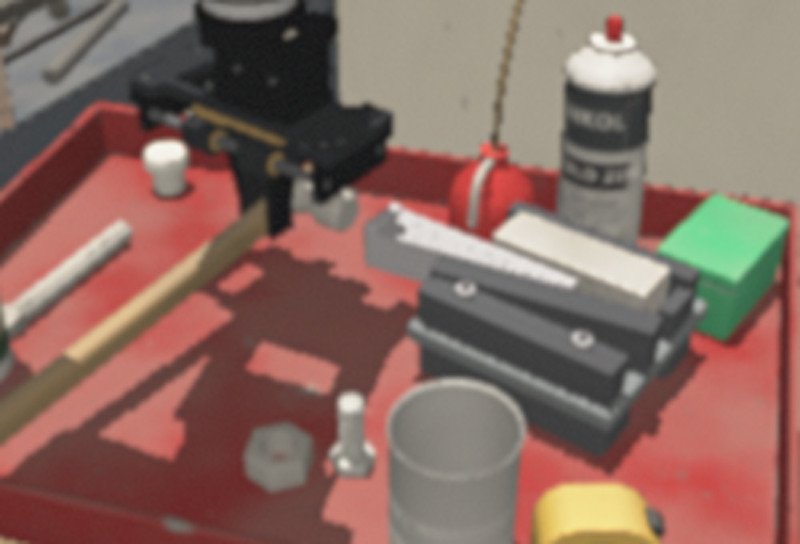

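View pics/s_wrist.png

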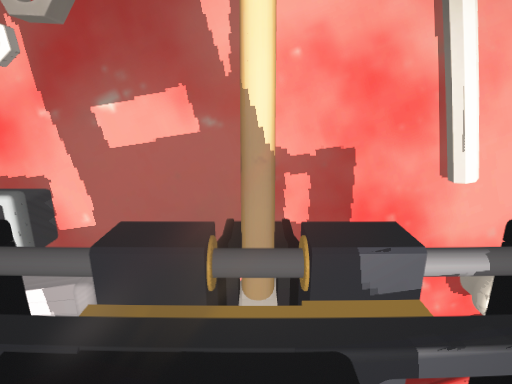

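```bash
python3 -m crank '[[[0,0,0,0,0,-0.012,0],[0,0,0,0,0,-0.01,0],[0,0,0,0,0,0,0],[0,0,0,0.002,0,-0.014,0],[0,0,0,0,0,0,0]]]' 60;  python3 m.py 0.569 0.1101 0.064 81.4
```

```text
time: 11.35
position: [0.5669, 0.1053, 0.0656]
tool_rot: [0.705, -0.053, 0.053, -0.705]
ft_force: [-0.1, -0.3, -7.4]
grip_width: 0.016
t 11.35 pos [0.5669 0.1053 0.0656] F [-0.1 -0.3 -7.4] w 0.016
R now cols x,y,z: [[0.989, -0.15, 0.001], [0.0, -0.0, -1.0], [0.15, 0.989, -0.0]]
rotvec tool [ 0.01 -0.05  0.03] shift in current tool [0.0013 0.0016 0.0051] shift in goal tool [0.0014 0.0016 0.0051]
```

```bash
cat > snap.py <<'E'
from h import *
import sys
o=robot.get_obs()
for n,(r0,r1,c0,c1) in (("scene",(150,230,200,360)),("side",(170,270,190,310))):
    p=robot.camera(n);a=p["img"][r0:r1,c0:c1,::-1];cv2.imwrite(f"pics/{sys.argv[1]}_{n}.png",cv2.resize(a,None,fx=5,fy=5,interpolation=cv2.INTER_CUBIC))
E
python3 snap.py t1
```

```text
(no output)
```

View pics/t1_scene.png

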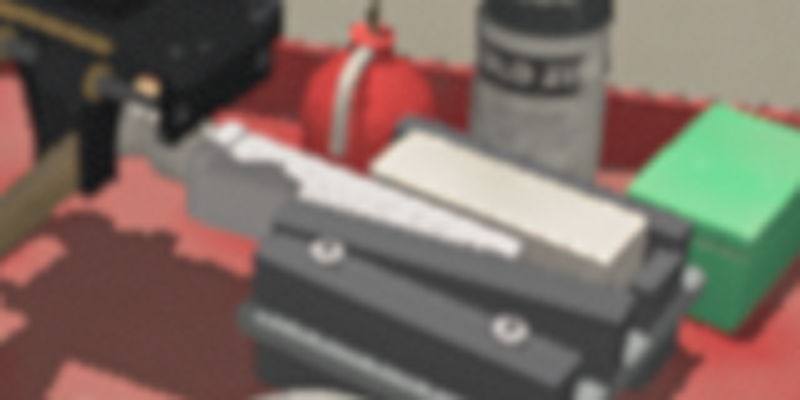

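View pics/t1_side.png

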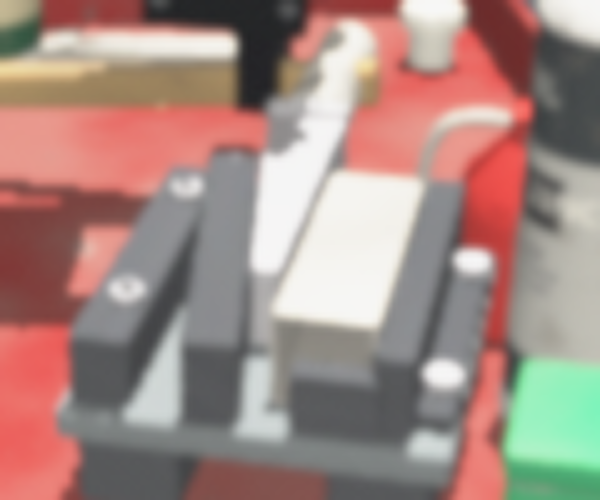

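```bash
python3 -m crank '[[[0,0,0,-0.003,0,0.015,0],[0,0,0,0,0,0,0],[0,0,0,0,0,0,0],[0,0,0,0.003,0,-0.023,0],[0,0,0,0,0,0,0]]]' 60;  python3 m.py 0.569 0.1101 0.064 81.4;python3 snap.py t2
```

```text
time: 12.08
position: [0.5658, 0.0975, 0.0656]
tool_rot: [-0.705, 0.053, -0.054, 0.705]
ft_force: [0.3, 0.6, -7.7]
grip_width: 0.0163
t 12.07 pos [0.5658 0.0975 0.0656] F [ 0.3  0.6 -7.7] w 0.0163
R now cols x,y,z: [[0.988, -0.151, 0.001], [0.001, -0.0, -1.0], [0.151, 0.988, 0.0]]
rotvec tool [-0.   -0.1   0.03] shift in current tool [0.0012 0.0016 0.0129] shift in goal tool [0.0013 0.0016 0.0129]
```

View pics/t2_scene.png

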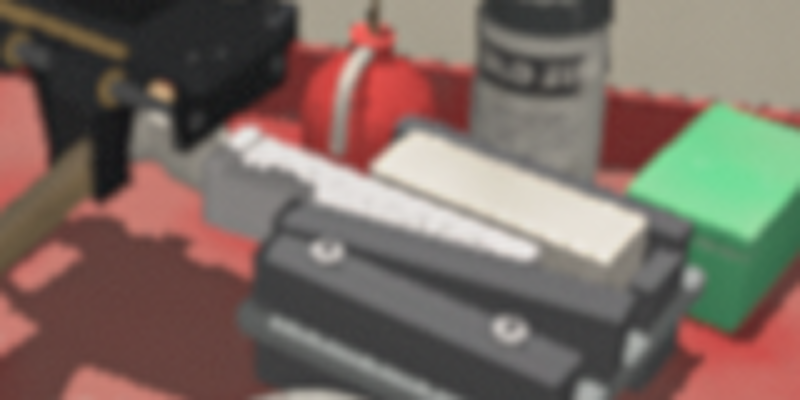

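View pics/t2_side.png

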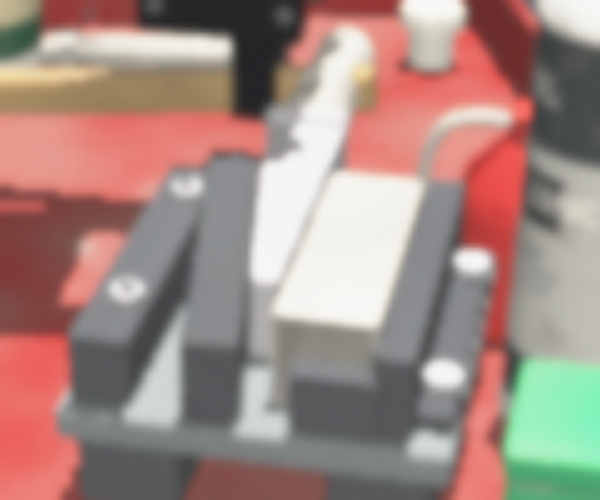

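```bash
python3 -m crank '[[[0,0,0,-0.003,0,0.015,0],[0,0,0,0,0,0,0],[0,0,0,0,0,0,0],[0,0,0,0.0045,0,-0.023,0],[0,0,0,0,0,0,0]]]' 60;  python3 m.py 0.569 0.1101 0.064 81.4; python3 -m crank '[[[0,0,0,-0.003,0,0.015,0],[0,0,0,0,0,0,0],[0,0,0,0,0,0,0],[0,0,0,0.0045,0,-0.023,0],[0,0,0,0,0,0,0]]]' 60;  python3 m.py 0.569 0.1101 0.064 81.4;python3 snap.py t3
```

```text
time: 12.8
position: [0.566, 0.0894, 0.0656]
tool_rot: [-0.705, 0.054, -0.054, 0.705]
ft_force: [0.3, 0.6, -6.4]
grip_width: 0.0158
t 12.8 pos [0.566  0.0894 0.0656] F [ 0.3  0.6 -6.4] w 0.0158
R now cols x,y,z: [[0.988, -0.151, 0.0], [0.0, -0.0, -1.0], [0.151, 0.988, 0.0]]
rotvec tool [-0.   -0.1   0.02] shift in current tool [-0.0002  0.0016  0.0209] shift in goal tool [-0.0002  0.0016  0.0209]
time: 13.42
position: [0.5664, 0.0813, 0.0656]
tool_rot: [-0.705, 0.053, -0.054, 0.705]
ft_force: [0.6, 0.4, -7.0]
grip_width: 0.0162
t 13.43 pos [0.5664 0.0813 0.0656] F [ 0.6  0.4 -7. ] w 0.0162
R now cols x,y,z: [[0.988, -0.151, 0.001], [0.001, -0.0, -1.0], [0.151, 0.988, 0.0]]
rotvec tool [-0.   -0.1   0.03] shift in current tool [-0.0017  0.0016  0.0288] shift in goal tool [-0.0017  0.0016  0.0288]
```

View pics/t3_scene.png

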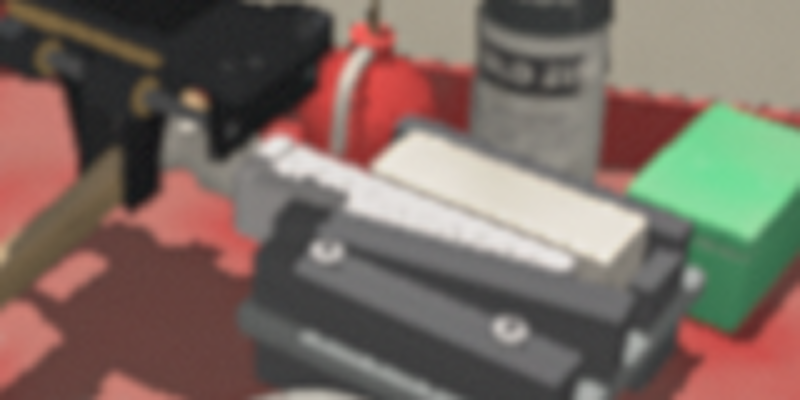

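View pics/t3_side.png

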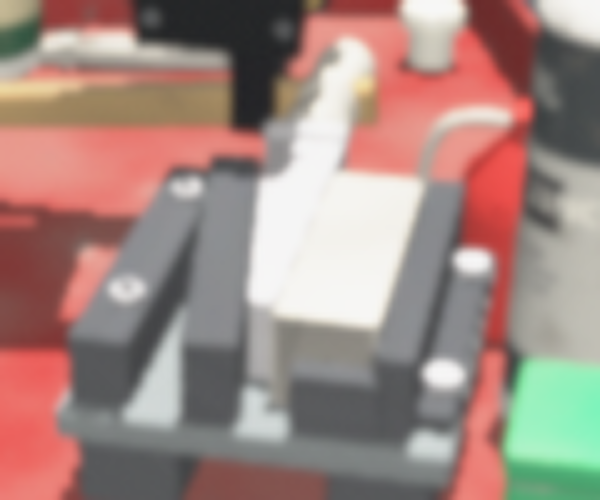

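```bash
python3 -m crank '[[[0,0,0,-0.003,0,0.015,0],[0,0,0,0,0,0,0],[0,0,0,0,0,0,0],[0,0,0,0.004,0,-0.02,0],[0,0,0,0,0,0,0]]]' 60;  python3 m.py 0.566 0.0763 0.0656 81.4
```

```text
time: 14.15
position: [0.5667, 0.0754, 0.0656]
tool_rot: [0.705, -0.053, 0.054, -0.705]
ft_force: [0.5, -0.1, -8.1]
grip_width: 0.0163
t 14.15 pos [0.5667 0.0754 0.0656] F [ 0.5 -0.1 -8.1] w 0.0163
R now cols x,y,z: [[0.988, -0.151, 0.001], [0.001, -0.0, -1.0], [0.151, 0.988, -0.0]]
rotvec tool [ 0.01 -0.11  0.03] shift in current tool [-0.0008 -0.      0.0008] shift in goal tool [-0.0008 -0.      0.0008]
```

```bash
python3 -m crank '[[[0,0,0,-0.003,0,0.015,0],[0,0,0,0,0,0,0],[0,0,0,0,0,0,0],[0,0,0,0.004,0,-0.02,0],[0,0,0,0,0,0,0]]]' 60;  python3 m.py 0.567 0.0703 0.0656 81.4; python3 snap.py t4
```

```text
time: 14.78
position: [0.5665, 0.0721, 0.0654]
tool_rot: [-0.704, 0.054, -0.054, 0.706]
ft_force: [0.2, 5.4, -8.5]
grip_width: 0.0163
t 14.78 pos [0.5665 0.0721 0.0654] F [ 0.2  5.4 -8.5] w 0.0163
R now cols x,y,z: [[0.988, -0.151, -0.0], [0.0, 0.003, -1.0], [0.151, 0.988, 0.003]]
rotvec tool [-0.15 -0.11 -0.02] shift in current tool [ 0.0008 -0.0002 -0.0017] shift in goal tool [ 0.0008 -0.0002 -0.0017]
```

View pics/t4_side.png

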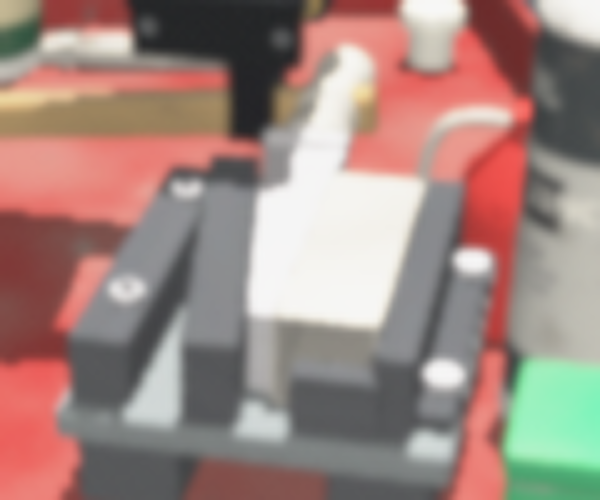

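```bash
python3 -m crank '[[[0,0,0,-0.003,0,0.015,0],[0,0,0,0,0,0,0],[0,0,0,0,0,0,0],[0,0,0,0.004,0,-0.02,0],[0,0,0,0,0,0,0]]]' 60;  python3 m.py 0.567 0.0653 0.0656 81.4
```

```text
time: 15.5
position: [0.5663, 0.0715, 0.0654]
tool_rot: [-0.702, 0.055, -0.054, 0.708]
ft_force: [1.0, 22.9, -6.1]
grip_width: 0.0162
t 15.5 pos [0.5663 0.0715 0.0654] F [ 1.  22.9 -6.1] w 0.0162
R now cols x,y,z: [[0.988, -0.154, -0.002], [-0.0, 0.01, -1.0], [0.154, 0.988, 0.01]]
rotvec tool [-0.56 -0.24 -0.09] shift in current tool [ 0.0016 -0.0003 -0.006 ] shift in goal tool [ 0.0016 -0.0002 -0.006 ]
```

```bash
python3 -m crank '[[[0,0,0,-0.003,0,0.018,0],[0,0,0,0,0,0,0],[0,0,0,0,0,0,0],[0,0,0,0.0035,0,-0.02,0],[0,0,0,0,0,0,0]]]' 60;  python3 m.py 0.567 0.0653 0.0656 81.4
python3 -m crank '[[[0,0,0,-0.003,0,0.018,0],[0,0,0,0,0,0,0],[0,0,0,0,0,0,0],[0,0,0,0.003,0,-0.019,0],[0,0,0,0,0,0,0]]]' 60;  python3 m.py 0.567 0.0653 0.0656 81.4; python3 snap.py t5
```

```text
time: 16.12
position: [0.5662, 0.0711, 0.0653]
tool_rot: [-0.7, 0.055, -0.054, 0.71]
ft_force: [2.6, 31.4, -6.4]
grip_width: 0.0161
t 16.12 pos [0.5662 0.0711 0.0653] F [ 2.6 31.4 -6.4] w 0.0161
R now cols x,y,z: [[0.988, -0.155, -0.002], [-0.0, 0.013, -1.0], [0.155, 0.988, 0.013]]
rotvec tool [-0.73 -0.32 -0.14] shift in current tool [ 0.0017 -0.0003 -0.0056] shift in goal tool [ 0.0017 -0.0003 -0.0056]
time: 16.75
position: [0.5656, 0.0709, 0.0652]
tool_rot: [-0.7, 0.056, -0.054, 0.71]
ft_force: [2.2, 33.2, -6.4]
grip_width: 0.0164
t 16.75 pos [0.5656 0.0709 0.0652] F [ 2.2 33.2 -6.4] w 0.0164
R now cols x,y,z: [[0.988, -0.155, -0.004], [-0.001, 0.014, -1.0], [0.155, 0.988, 0.014]]
rotvec tool [-0.81 -0.34 -0.2 ] shift in current tool [ 0.0022 -0.0005 -0.0053] shift in goal tool [ 0.0022 -0.0004 -0.0053]
```

View pics/t5_side.png

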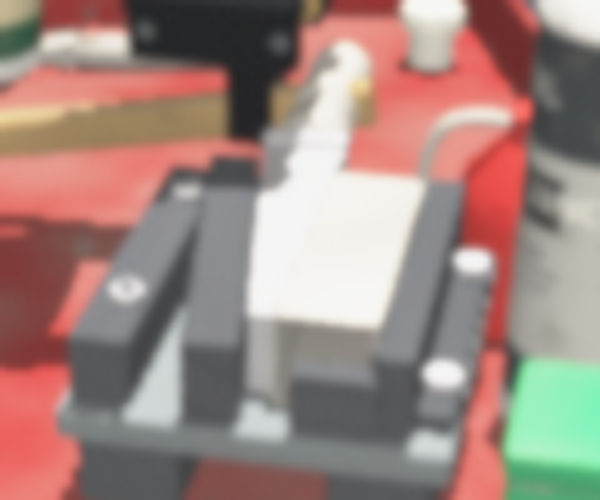

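View pics/t5_scene.png

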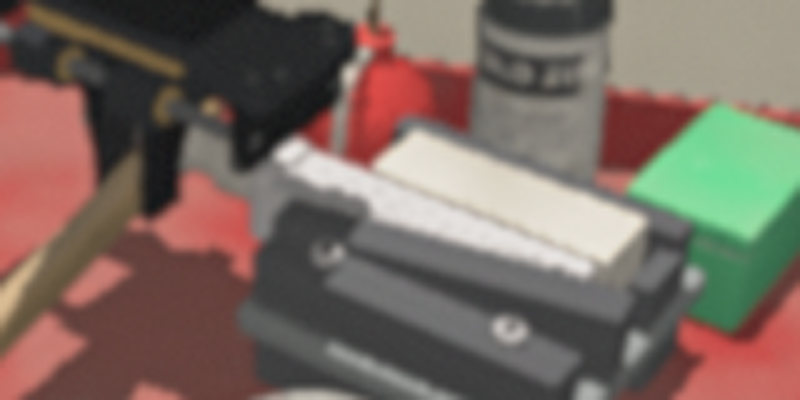

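```bash
python3 -m crank '[[[0,0,0,-0.003,0,0.022,0],[0,0,0,0,0,0,0],[0,0,0,0,0,0,0],[0,0,0,0.003,0,-0.0225,0],[0,0,0,0,0,0,0]]]' 60;  python3 m.py 0.567 0.0653 0.0656 81.4
python3 -m crank '[[[0,0,0,-0.003,0,0.022,0],[0,0,0,0,0,0,0],[0,0,0,0,0,0,0],[0,0,0,0.003,0,-0.022,0],[0,0,0,0,0,0,0]]]' 60;  python3 m.py 0.567 0.0653 0.0656 81.4
```

```text
time: 17.48
position: [0.5652, 0.0705, 0.0651]
tool_rot: [-0.7, 0.056, -0.054, 0.71]
ft_force: [2.5, 34.3, -8.2]
grip_width: 0.0162
t 17.48 pos [0.5652 0.0705 0.0651] F [ 2.5 34.3 -8.2] w 0.0162
R now cols x,y,z: [[0.988, -0.156, -0.004], [-0.002, 0.015, -1.0], [0.156, 0.988, 0.014]]
rotvec tool [-0.83 -0.37 -0.24] shift in current tool [ 0.0026 -0.0006 -0.0049] shift in goal tool [ 0.0026 -0.0005 -0.0049]
time: 18.1
position: [0.5644, 0.0702, 0.0654]
tool_rot: [-0.7, 0.057, -0.053, 0.71]
ft_force: [0.9, 33.3, -4.9]
grip_width: 0.0168
t 18.1 pos [0.5644 0.0702 0.0654] F [ 0.9 33.3 -4.9] w 0.0168
R now cols x,y,z: [[0.988, -0.155, -0.006], [-0.004, 0.014, -1.0], [0.155, 0.988, 0.013]]
rotvec tool [-0.75 -0.3  -0.35] shift in current tool [ 0.0033 -0.0003 -0.0044] shift in goal tool [ 0.0033 -0.0002 -0.0044]
```

```bash
python3 -m crank '[[[0,0,0,0,0,0.03,0],[0,0,0,0,0,0.02,0],[0,0,0,0,0,0,0],[0,0,0,0,0,0,0],[0,0,0,0,0,0,0]]]' 60;  python3 m.py 0.567 0.12 0.0656 81.4; python3 snap.py t6
python3 - <<'E'
from h import *
p=robot.camera("wrist");cv2.imwrite("pics/t6_wrist.png",p["img"][:,:,::-1])
E
```

```text
time: 18.73
position: [0.5742, 0.1116, 0.0655]
tool_rot: [0.705, -0.054, 0.053, -0.705]
ft_force: [0.2, 0.7, -6.9]
grip_width: 0.0159
t 18.73 pos [0.5742 0.1116 0.0655] F [ 0.2  0.7 -6.9] w 0.0159
R now cols x,y,z: [[0.989, -0.151, -0.0], [-0.0, -0.0, -1.0], [0.151, 0.989, -0.0]]
rotvec tool [ 0.   -0.09 -0.02] shift in current tool [-0.0084 -0.0001  0.0072] shift in goal tool [-0.0083 -0.0001  0.0073]
```

View pics/t6_scene.png

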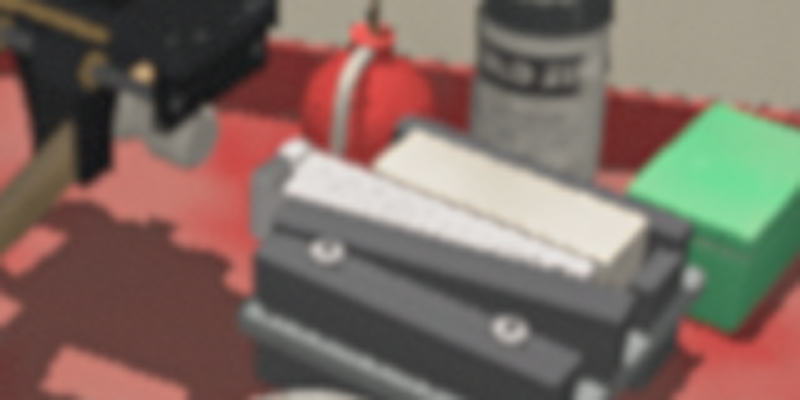

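View pics/t6_side.png

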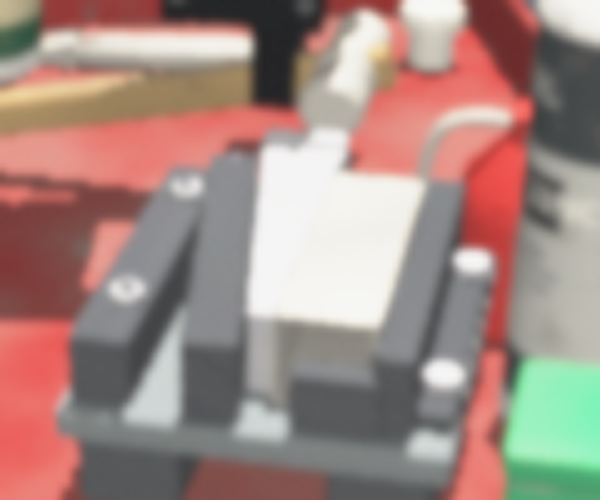

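View pics/t6_wrist.png

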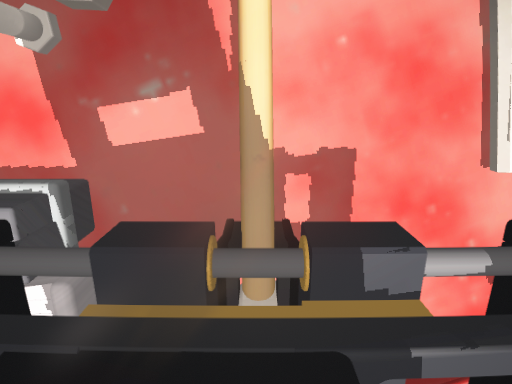

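```bash
python3 - <<'E'
import cv2,numpy as np
g=lambda n:cv2.cvtColor(cv2.imread(f"pics/{n}_scene.png"),cv2.COLOR_BGR2GRAY).astype(np.float32)
def sub(a,b,box):
    x0,x1,y0,y1=box
    t=g(a)[y0:y1,x0:x1];s=g(b)[y0-25:y1+25,x0-25:x1+25]
    r=cv2.matchTemplate(s,t,cv2.TM_CCOEFF_NORMED);_,m,_,l=cv2.minMaxLoc(r);return round(m,3),l[0]-25,l[1]-25
for a,b in (("t3","t4"),("t4","t5"),("t5","t6"),("t4","t6")):
    print(a,b,"tip",sub(a,b,(540,605,235,290)),"jig",sub(a,b,(480,545,300,360)))
E
python3 - <<'E'
from h import *
p=robot.camera("scene");cv2.imwrite("pics/t7.png",cv2.resize(p["img"][130:330,60:360,::-1],None,fx=2.6,fy=2.6,interpolation=cv2.INTER_CUBIC))
E
```

```text
t3 t4 tip (0.92, 14, 4) jig (1.0, 0, 0)
t4 t5 tip (0.999, 0, 0) jig (1.0, 0, 0)
t5 t6 tip (1.0, 0, 0) jig (1.0, 0, 0)
t4 t6 tip (0.998, -1, 0) jig (1.0, 0, 0)
```

View pics/t7.png

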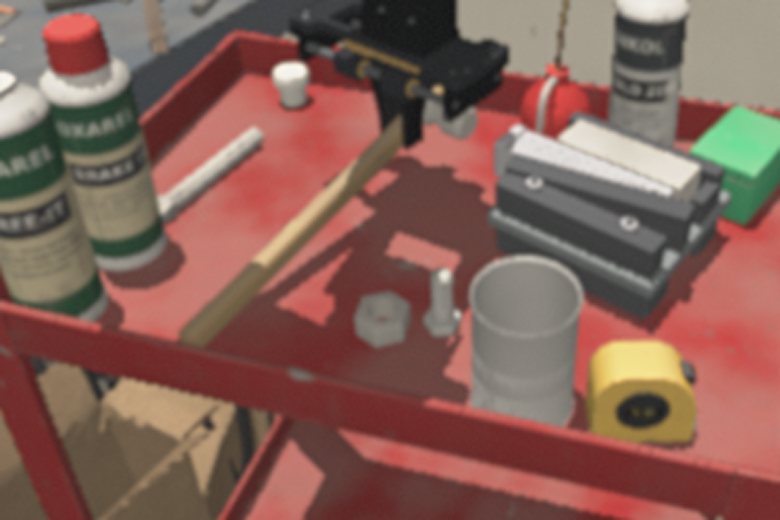

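```bash
python3 m.py 0.625 0.1535 0.07 77.6; python3 - <<'E'
from h import *
p=robot.camera("side");cv2.imwrite("pics/t8.png",cv2.resize(p["img"][130:270,100:330,::-1],None,fx=3.4,fy=3.4,interpolation=cv2.INTER_CUBIC))
E
```

```text
t 18.93 pos [0.5742 0.112  0.0655] F [ 1.3  0.5 -6.4] w 0.0165
R now cols x,y,z: [[0.989, -0.15, -0.0], [-0.0, -0.0, -1.0], [0.15, 0.989, -0.0]]
rotvec tool [ 0.    3.77 -0.01] shift in current tool [ 0.044  -0.0045  0.0486] shift in goal tool [ 0.0407 -0.0045  0.0514]
```

View pics/t8.png

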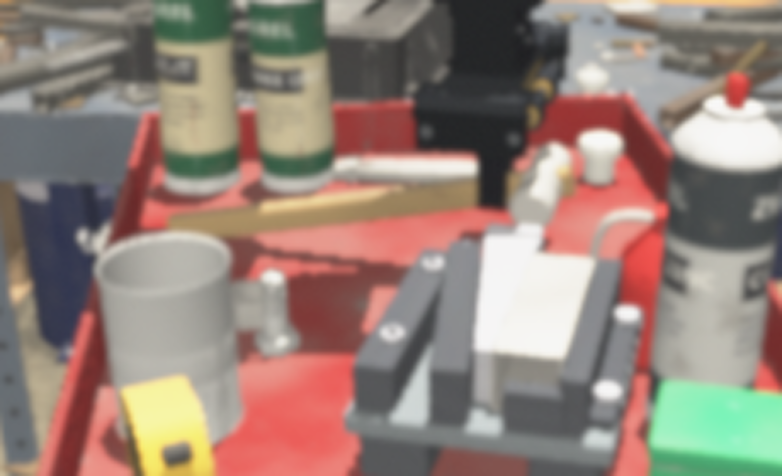

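```bash
python3 - <<'E'
from h import *
import pickle
from scipy.optimize import least_squares
s,d=pickle.load(open("c.pkl","rb"))
su=(135,260.8);du=(100+172/3.4,130+225/3.4)
f=lambda X:np.r_[proj(s,X)[0]-su,proj(d,X)[0]-du]
r=least_squares(f,[.31,.15,.05]);print(r.x,r.fun)
o=robot.get_obs();R=Ro.from_quat(o["tool_rot"]).as_matrix();print("tail in tool",R.T@(r.x-o["position"]))
print([plane(d,du,z) for z in (.02,.03,.04,.05)])
print("handle near finger",plane(d,(100+475/3.4,130+190/3.4),.0655))
E
```

```text
[0.32040526 0.14289149 0.01409349] [-0.03792048 -0.16562897 -0.11819548  0.19453819]
tail in tool [-0.25555025  0.05147398 -0.00766148]
[array([0.32464231, 0.13159286, 0.02      ]), array([0.33188869, 0.11036932, 0.03      ]), array([0.33913507, 0.08914578, 0.04      ]), array([0.34638145, 0.06792225, 0.05      ])]
handle near finger [0.56033408 0.11226787 0.0655    ]
```

```bash
python3 -m crank '[[[0,0,0,0,-0.03,0.01,0],[0,0,0,0,-0.03,0,0],[0,5,0,0.02,0,0.02,0],[0,0,0,0.02,0,0.02,0],[0,0,5.5,0,0,0,0]]]' 60; python3 -m crank '[[[0,0,5.5,0,0,0,0],[0,0,0,0,0,0,0],[0,0,0,0,0,0,0],[0,0,0,0,0,0,0],[0,0,0,0,0,0,0]]]' 60; python3 m.py 0.623 0.156 0.07 77.6; python3 - <<'E'
from h import *
p=robot.camera("side");cv2.imwrite("pics/t9.png",cv2.resize(p["img"][110:270,100:330,::-1],None,fx=3.4,fy=3.4,interpolation=cv2.INTER_CUBIC))
p=robot.camera("scene");cv2.imwrite("pics/t9s.png",cv2.resize(p["img"][130:330,60:360,::-1],None,fx=2.6,fy=2.6,interpolation=cv2.INTER_CUBIC))
E
```

```text
time: 19.6
position: [0.6233, 0.1552, 0.1257]
tool_rot: [-0.697, 0.116, -0.049, 0.705]
ft_force: [-1.0, -0.6, -8.1]
grip_width: 0.0162
time: 20.23
position: [0.6221, 0.1542, 0.1258]
tool_rot: [-0.691, 0.15, -0.016, 0.707]
ft_force: [-0.3, -0.1, -7.9]
grip_width: 0.0165
t 20.23 pos [0.6221 0.1542 0.1258] F [-0.3 -0.1 -7.9] w 0.0165
R now cols x,y,z: [[0.954, -0.23, -0.19], [-0.185, 0.045, -0.982], [0.234, 0.972, -0.0]]
rotvec tool [ -0.11  -1.16 -10.97] shift in current tool [0.0111 0.0547 0.002 ] shift in goal tool [0.0005 0.0558 0.002 ]
```

View pics/t9.png

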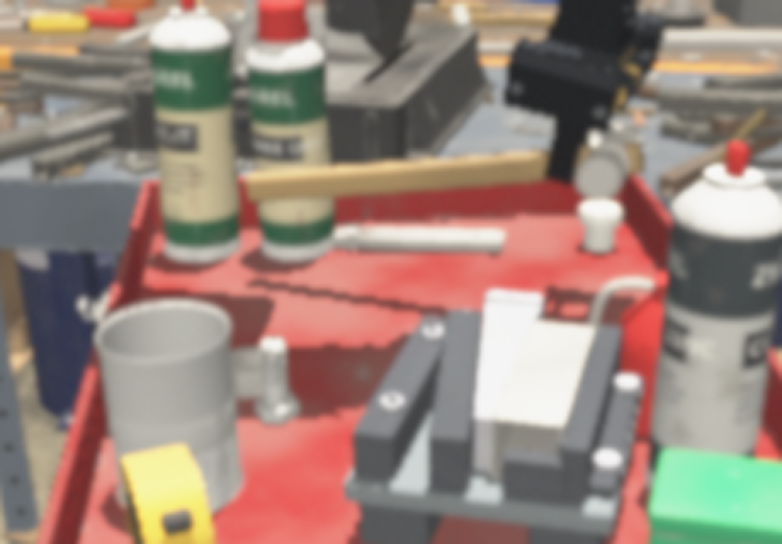

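View pics/t9s.png

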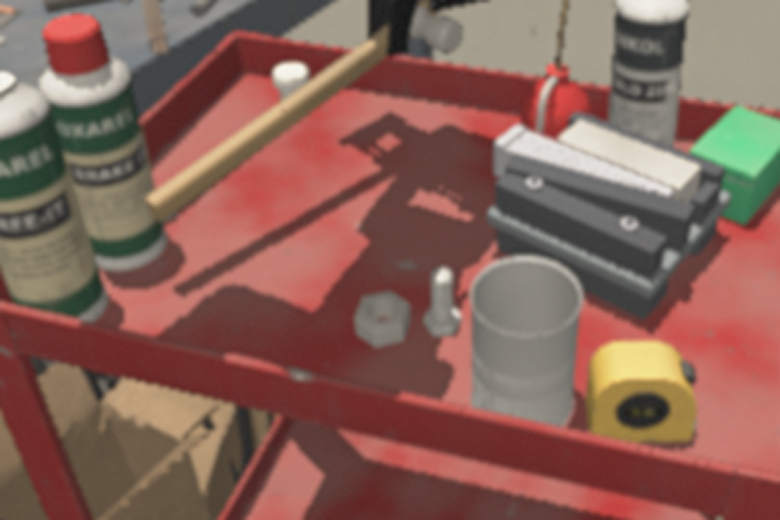

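```bash
python3 - <<'E'
from h import *
import pickle
from scipy.optimize import least_squares
s,d=pickle.load(open("c.pkl","rb"))
su=(60+153/2.6,130+207/2.6);du=(100+252/3.4,110+186/3.4)
f=lambda X:np.r_[proj(s,X)[0]-su,proj(d,X)[0]-du]
r=least_squares(f,[.31,.15,.05]);print(r.x,r.fun)
# handle near finger
su=(60+380/2.6,130+45/2.6);du=(100+542/3.4,110+165/3.4)
f=lambda X:np.r_[proj(s,X)[0]-su,proj(d,X)[0]-du]
r=least_squares(f,[.31,.15,.05]);print(r.x,r.fun)
E
```

```text
[0.37169032 0.21775191 0.07877477] [ 0.04375476  0.27249183  0.16864086 -0.32783502]
[0.60783424 0.15394951 0.12665529] [ 0.07770033  0.84766428  0.35486646 -0.82016188]
```

```bash
python3 -m crank '[[[0,0,-5.5,0,0,0,0],[0,0,-5.5,0,0,0,0],[0,0,0,0,0.02,0,0],[0,0,0,0,0.02,0,0],[0,0,0,0,0.015,0,0]]]' 40; python3 -m crank '[[[0,0,0,0,0.015,0,0],[0,0,0,0,0.012,0,0],[0,0,0,0,0.01,0,0],[0,0,0,0,0.008,0,0],[0,0,0,0,0,0,0]]]' 40; python3 m.py 0.623 0.156 0.0135 77.6; python3 - <<'E'
from h import *
p=robot.camera("side");cv2.imwrite("pics/t10.png",cv2.resize(p["img"][110:270,100:330,::-1],None,fx=3.4,fy=3.4,interpolation=cv2.INTER_CUBIC))
E
```

```text
time: 20.95
position: [0.6233, 0.154, 0.071]
tool_rot: [-0.702, 0.083, -0.084, 0.702]
ft_force: [2.3, -0.5, -4.5]
grip_width: 0.0162
time: 21.58
position: [0.6218, 0.154, 0.0247]
tool_rot: [0.702, -0.084, 0.083, -0.702]
ft_force: [0.8, 0.1, -4.8]
grip_width: 0.0166
t 21.57 pos [0.6218 0.154  0.0247] F [ 0.8  0.1 -4.8] w 0.0166
R now cols x,y,z: [[0.972, -0.235, -0.002], [-0.002, -0.0, -1.0], [0.235, 0.972, -0.001]]
rotvec tool [ 0.03 -1.2  -0.12] shift in current tool [0.0008 0.0112 0.0022] shift in goal tool [0.0008 0.0112 0.0022]
```

View pics/t10.png

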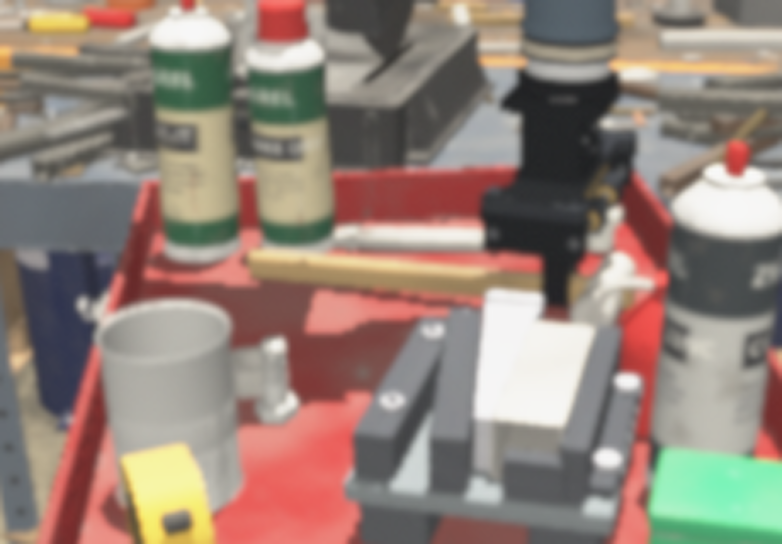

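```bash
python3 -m crank '[[[0,0,0,0,0.004,0,0],[0,0,0,0,0.004,0,0],[0,0,0,0,0,0,0],[0,0,0,0,0,0,0],[0,0,0,0,0,0,0]]]' 40; python3 -m crank '[[[0,0,0,0,0.0025,0,0],[0,0,0,0,0,0,0],[0,0,0,0,0,0,0],[0,0,0,0,0,0,0],[0,0,0,0,0,0,0]]]' 40
```

```text
time: 22.25
position: [0.6224, 0.154, 0.0176]
tool_rot: [0.702, -0.084, 0.084, -0.702]
ft_force: [0.2, 0.2, -4.8]
grip_width: 0.0165
time: 22.88
position: [0.6226, 0.154, 0.0151]
tool_rot: [0.702, -0.084, 0.084, -0.702]
ft_force: [0.2, 0.2, -4.9]
grip_width: 0.0164
```

```bash
python3 -m crank '[[[0,0,0,0,0.0025,0,0],[0,0,0,0,0,0,0],[0,0,0,0,0,0,0],[0,0,0,0,0,0,0],[0,0,0,0,0,0,0]]]' 40; python3 -m crank '[[[0,0,0,0,0.0015,0,0],[0,0,0,0,0,0,0],[0,0,0,0,0,0,0],[0,0,0,0,0,0,0],[0,0,0,0,0,0,0]]]' 40; python3 -m crank '[[[0,0,0,0,0.0015,0,0],[0,0,0,0,0,0,0],[0,0,0,0,0,0,0],[0,0,0,0,0,0,0],[0,0,0,0,0,0,0]]]' 40
```

```text
time: 23.5
position: [0.6228, 0.1541, 0.0136]
tool_rot: [-0.702, 0.083, -0.084, 0.702]
ft_force: [-3.1, 0.6, 6.3]
grip_width: 0.0165
time: 24.12
position: [0.6228, 0.1541, 0.0135]
tool_rot: [-0.702, 0.083, -0.084, 0.702]
ft_force: [-4.0, -0.3, 13.3]
grip_width: 0.0164
time: 24.75
position: [0.6228, 0.1542, 0.0134]
tool_rot: [-0.702, 0.083, -0.084, 0.702]
ft_force: [-6.8, -0.3, 20.4]
grip_width: 0.0166
```

```bash
python3 -m crank '[[[0,0,0,0,-0.003,0,0],[0,0,0,0,0,0,0],[0,0,0,0,0,0,30],[0,0,0,0,0,0,50],[0,0,0,0,0,0,50]]]' 20; python3 -m crank '[[[0,0,0,0,0,0,50],[0,0,0,0,0,0,50],[0,0,0,0,-0.01,0,50],[0,0,0,0,-0.03,0,50],[0,0,0,0,-0.05,0,50]]]'; python3 -m crank '[[[0,0,0,0,-0.05,0,50],[0,0,0,0,-0.05,0,50],[0,0,0,-0.02,-0.05,0,50],[0,0,0,-0.04,0,0,50],[0,0,0,0,0,0,50]]]'
python3 - <<'E'
from h import *
p=robot.camera("side");cv2.imwrite("pics/f1.png",cv2.resize(p["img"][110:290,100:330,::-1],None,fx=3.3,fy=3.3,interpolation=cv2.INTER_CUBIC))
p=robot.camera("scene");cv2.imwrite("pics/f2.png",cv2.resize(p["img"][110:310,60:360,::-1],None,fx=2.6,fy=2.6,interpolation=cv2.INTER_CUBIC))
p=robot.camera("wrist");cv2.imwrite("pics/f3.png",p["img"][:,:,::-1])
E
```

```text
time: 25.38
position: [0.6228, 0.1539, 0.0121]
tool_rot: [0.702, -0.084, 0.084, -0.702]
ft_force: [-0.5, -0.2, 0.3]
grip_width: 0.0378
time: 26.0
position: [0.6213, 0.1539, 0.1023]
tool_rot: [0.702, -0.085, 0.082, -0.702]
ft_force: [-0.3, -0.6, 1.0]
grip_width: 0.0437
time: 26.62
position: [0.5612, 0.1688, 0.2541]
tool_rot: [-0.702, 0.083, -0.083, 0.702]
ft_force: [0.1, -0.1, -0.5]
grip_width: 0.0434
```

View pics/f1.png

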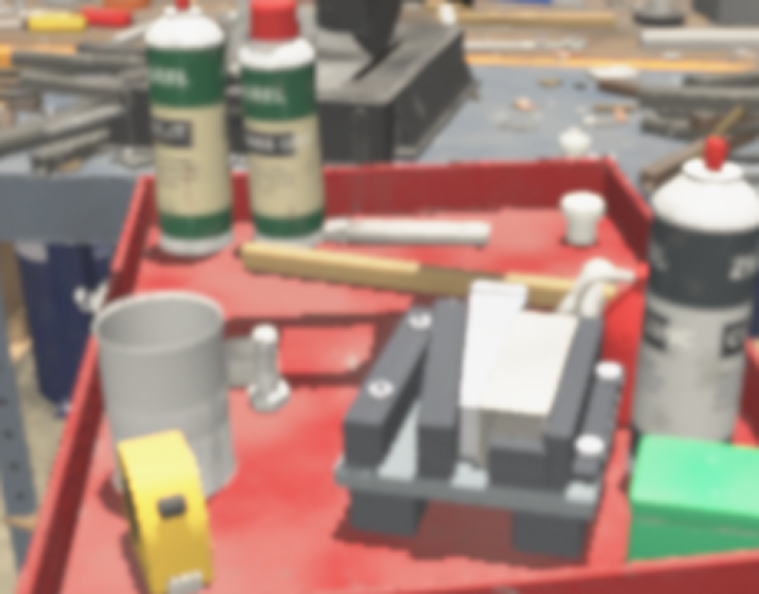

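View pics/f2.png

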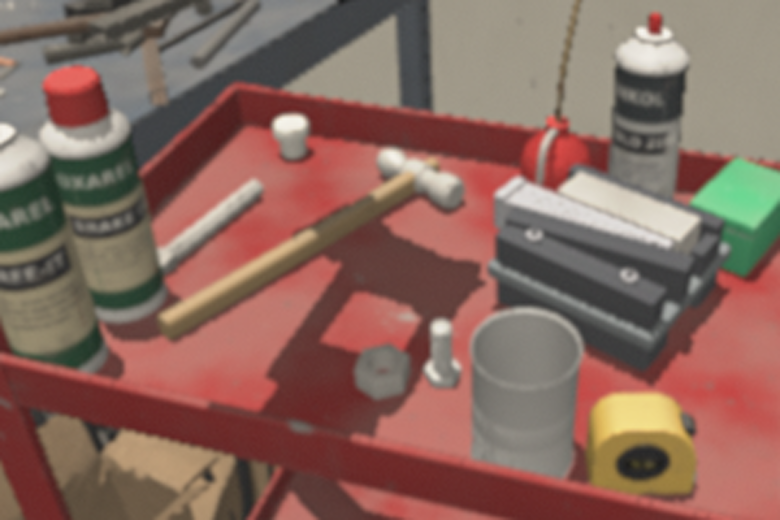

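View pics/f3.png

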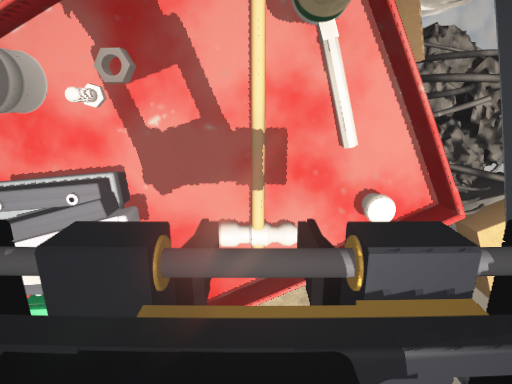

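```bash
python3 -c "
from rig import robot
print(robot.hand_in())"
```

```text
the job is handed in; nothing more can be done
None
```

The wedge is knocked in and the tube is clamped. The hammer lies flat on the tray, a few centimetres clear of the jig, and I handed the job in at about 27 s of the 61 s allowed.

- **Taps:** I gave about ten separate taps on the butt, moving the wedge only with the hammer. The first six drove it in by about 35 mm; the later ones ended against a firm stop, with 23 to 34 N still pressing when each was read.
- **Tightness:** Between the last picture pairs the wedge shows no shift (0 pixels), and the picture shows the tube against the fence. The arm's own position still crept about 0.3 mm per tap. I put this down to the handle turning in the grip, because the picture showed the wedge standing still. I could not measure the clamping force directly.
- **Hammer:** The handle slipped and its tail sagged by roughly 12 to 20 degrees in the grip after the taps. It levelled out when I set it down, and the last pictures show it flat.
- **Rest of the scene:** The oil can and the grey can are still standing. The gripper is open and clear of everything.

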